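# Pack two plant-water sampling kits

## Robot

A 6-joint arm with a two-finger parallel gripper is mounted at the origin on the work surface. World frame = base frame: x ahead of the robot, y to its left, z up, the work surface at z = 0. Lengths are in m, angles in rad, forces in N, time in s.
With the tool pointing down it reaches from about 0.325 to 0.775 m from the base axis. Payload 9.3 kg.
Tool frame: the origin (TCP) lies at the very end of the fingers, on their centre line; the grasp point (between the pads) lies 19 mm behind it; z points along the fingers, x is the direction in which the jaws open and shut, and the axes are right-handed (so a half turn about z gives the same grasp; the last joint's range is limited). The gripper opens to 85 mm and grips with 20 to 120 N. Pads are 22 mm wide; open, the fingers measure 114 mm over their backs; the gripper's body (76 mm by 85 mm) begins 54 mm behind the grasp point. The pads swing forward as they close: fully open they stand 13 mm farther back than shut.
Start: joints at [-1.481, 0.259, 0.021, 1.334, 0, 1.418], TCP at [0.132, -0.534, 0.231] pointing down, gripper open.
Joint ranges: [-3.04, 3.04], [-0.91, 1.82], [-1.04, 1.36], [-1.92, 1.95], [-1.52, 1.45], [-3.14, 3.14]. Speed limits (rad/s): [2.22, 2.22, 2.79, 3.14, 3.14, 3.14].

## Interface

Orientations are given as a unit quaternion [x, y, z, w].
In Python, from bench import telemetry, get_image, calibration, manip gives the robot as it stands. The module is installed in compiled form; this text tells all that it offers.
- The arm moves only by the tool move_arm, never from a script. Its argument "rows" is a list of rows, each a list of 7 numbers: the shift along the tool's x, y, z in units of 40 mm (1.0 is 40 mm), then the turn, a rotation vector about the tool's x, y, z in units of 5 degrees (1.0 is 5 degrees), then the closure, from 0 (fully open) to 1 (shut). In form: [[dx, dy, dz, ax, ay, az, grip], ...]. A call has 1 to 12 rows; each row is the pose to reach, as a shift and turn from the pose measured when the call began, along the tool's axes at that moment; what a row does not reach only later rows make up. A row lasts 1/12 s, in which the tool goes at most 41.7 mm and 7.16 degrees, less where a joint would pass 70% of its speed; a pose out of reach is approached as far as the arm can. A call with a gripper value outside its range is refused whole. The fingers move at their own pace and stop on an object; the grip force is fixed at half the most. Time passes only in rows, so rows that repeat a pose let the fingers close. It gives the time, the measured TCP pose, the force and the opening at its end, in the units of the state.
- telemetry.observe(): the state, without advancing time (a new reading comes with each control period).
- get_image(name): name is "scene" or "top" or "wrist"; returns the picture (420x560x3 uint8, red, green, blue); there is no depth.
- calibration(name): a dict with "K" (3x3 intrinsics, pixels), "R" (3x3) and "t" (3): a world point X has camera coordinates R X + t. Camera axes: x right, y down, z forward; pixel columns grow to the right and rows downward; lengths in m; the calibration is good to about 2 mm. A picture is of the moment at which its call begins: read the wrist's pose just before it. calibration takes no time and is no camera call; for the wrist camera it gives the pose at the moment of the call.
- manip.close_job(): hands the job in, once; it reports no verdict.
The state is a dict: "time_s": time; "joints": joint angles; "qd": joint speeds; "joint_efforts": joint torques, N m; "tool_pos": TCP position; "eef_rot": TCP orientation; "wrist_force": force on the tool from outside, world axes, zero at the start; "ft_torque": the same for the moment, N m; "grip_width": opening from 0.0 (shut) to 1.0 (fully open).
Only numpy, scipy, OpenCV 4.12 (cv2) and the standard library are available. Lean on these libraries where they do the work, as an engineer would, in place of code of your own. Each camera call takes 0.05 s, during which the arm holds its last target. There are 200 camera calls.

## Task

Make up the two sampling kits from the stock on the bench, one thing to a compartment, each set down upright and not dropped. First fill the blue tray with the steel sample pot, the red-capped bottle and the yellow filter canister, in any of its compartments; only then put the amber bottle and the green-capped bottle in the orange tray. Leave the blue-capped bottle standing where it is, do not disturb the stirrer and the pH meter, and tip nothing over.

Things in the scene. Friction and masses are not known exactly. Their poses are not given: they have to be found in the camera images.
- pot_mid (a point): Open stainless-steel sample pot, a plain straight cylinder standing upright on the bench with its open mouth up: 52 mm outer diameter, 80 mm high, wall 3 mm. This point is on its axis, 40 mm above its base; z axis up along the pot. 110 to 220 g.
- red_bottle_mid (a point): White plastic buffer bottle with a red screw cap and a red band round its body, standing upright on the bench. Total height 92 mm; straight round body 44 mm in diameter up to 70 mm above its base, then a shoulder and a cap 33 mm in diameter. This point is on its axis, 46 mm above its base (grip the straight body here); z axis up along the bottle. 80 to 170 g.
- green_bottle_mid (a point): White plastic buffer bottle with a green screw cap and a green band round its body, standing upright on the bench. Total height 92 mm; straight round body 44 mm in diameter up to 70 mm above its base, then a shoulder and a cap 33 mm in diameter. This point is on its axis, 46 mm above its base (grip the straight body here); z axis up along the bottle. 80 to 170 g.
- amber_bottle_mid (a point): Brown (amber) reagent bottle with a white screw cap and a pale paper band, standing upright on the bench. Total height 92 mm; straight round body 44 mm in diameter up to 70 mm above its base, then a shoulder and a cap 33 mm in diameter. This point is on its axis, 46 mm above its base (grip the straight body here); z axis up along the bottle. 100 to 205 g.
- canister_mid (a point): Yellow plastic filter-disc canister, a closed cylinder standing upright on the bench: 76 mm high, 49 mm in diameter with a 51 mm yellow lid over its top 19 mm and a thin black line under the lid. This point is on its axis, 38 mm above its base; z axis up. 60 to 125 g.
- blue_bottle_mid (a point): White plastic buffer bottle with a blue screw cap and a blue band, same shape and size as the red-capped and green-capped ones (44 mm in diameter, 92 mm high), standing among the stock. It belongs to neither kit and stays where it is. This point is on its axis, 46 mm above its base; z axis up.
- blue_tray: Blue open kit tray fixed on the bench, 244 mm long (its x axis), 84 wide (y), 26 high: 3 compartments in a row along x, each 76 x 76 mm inside, centred at x = -80, 0 and +80 mm, y = 0. Walls and dividers 4 mm thick, all 26 mm high; floor 4 mm thick. Origin: centre of the underside, at bench height. Small black loops at the short ends. Its x axis lies within 15 degrees of straight ahead.
- orange_tray: Orange open kit tray fixed on the bench, 164 mm long (its x axis), 84 wide (y), 26 high: 2 compartments in a row along x, each 76 x 76 mm inside, centred at x = -40 and +40 mm, y = 0. Walls and dividers 4 mm thick, all 26 mm high; floor 4 mm thick. Origin: centre of the underside, at bench height. Small black loops at the short ends. Its x axis lies within 15 degrees of straight ahead.
- stirrer_front (a point): White magnetic stirrer, a bystander at the far side of the bench: box 150 by 170 mm, 60 mm high, with a round steel plate on top. This point is the middle of its near face, halfway up its side; the body extends from it along its +x axis, away from the robot.
- ph_meter_front (a point): White pH meter console, a bystander at the far side of the bench: 130 by 160 mm, about 60 mm high, sloping display. This point is the middle of its near face, halfway up its side; the body extends from it along its +x axis, away from the robot.
There are look-alikes about, which are no part of the job. Of the things like the orange_tray, leave any that is white; of the rest the larger one is meant.

How it is judged:
By the outcome, as a careful person would: the job done as asked, in the order asked, and still so for the second after the job is handed in, with the robot touching nothing.
It also fails if it takes over 136 s, if anything falls off the work surface, if the arm or the gripper's body presses on something with over 40 N, if the wrist force passes 120 N, or if a joint passes its speed limit or range.

## Working session

There is one attempt and no reset: what is moved stays moved. The work goes in short steps, Python scripts to look and compute and a tool call to move; the robot and the scene stay as the last step left them, time stands still between calls to the robot, and variables do not carry over. Pictures are saved under pics/ and viewed, about 12 in all and at most 16, crops included, and the job is handed in when it is done.

Besides the shell and the picture viewer there is one more tool, called after "Request:" by a JSON object that holds its "fn" and its "kwargs". move_arm: Moves the arm, as the interface text tells. Its arguments: {"type":"object","properties":{"rows":{"type":"array","items":{"type":"array","items":{"type":"number"}}}},"required":["rows"]}

```bash
mkdir -p pics
python3 - <<'E'
from bench import telemetry,get_image,calibration
import cv2,numpy as np
for n in("scene","top"):
    im=get_image(n); cv2.imwrite(f"pics/{n}0.png",im[:,:,::-1]); c=calibration(n); print(n,c["K"],c["R"],c["t"])
s=telemetry.observe();print(s)
E
```

```text
scene [[388.80841519   0.         275.69002392]
 [  0.         388.80841519 209.66277211]
 [  0.           0.           1.        ]] [[ 0.68721809  0.72639388 -0.00912314]
 [ 0.55838241 -0.53621786 -0.63299249]
 [-0.46469386  0.42990969 -0.77410418]] [-0.32208799 -0.35930314  1.29787542]
top [[419.16072148   0.         272.48202222]
 [  0.         419.16072148 207.65606921]
 [  0.           0.           1.        ]] [[-0.00908214 -0.99988378  0.01224496]
 [-0.99732934  0.00817013 -0.07257706]
 [ 0.07246858 -0.01287141 -0.99728764]] [-0.10100518  0.60010701  1.18427585]
{'time_s': 0.1, 'joints': array([-1.48058013e+00,  2.59175780e-01,  2.08402897e-02,  1.33370457e+00,
        1.79631840e-05,  1.41822041e+00]), 'qd': array([-0.00051004, -0.00140154,  0.0024189 , -0.00148577, -0.00057734,
        0.00180572]), 'joint_efforts': array([ 4.48525112e-03, -5.56695986e+01,  3.45069373e+01,  1.16604479e-02,
       -1.77713414e-04,  4.44951255e-06]), 'tool_pos': array([ 0.13221856, -0.53361643,  0.23070599]), 'eef_rot': array([ 7.87531997e-01, -6.16273451e-01, -4.19256631e-04, -4.59368998e-04]), 'wrist_force': array([-1.16759203, -0.24325799, -0.03577511]), 'ft_torque': array([-0.06909015, -0.01916994,  0.0678641 ]), 'grip_width': 1.0004315384522864}
```

View pics/scene0.png

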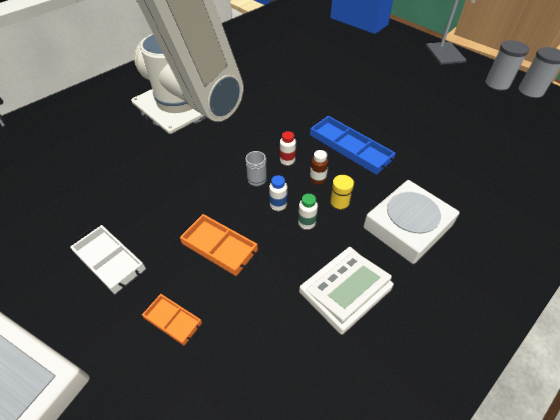

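View pics/top0.png

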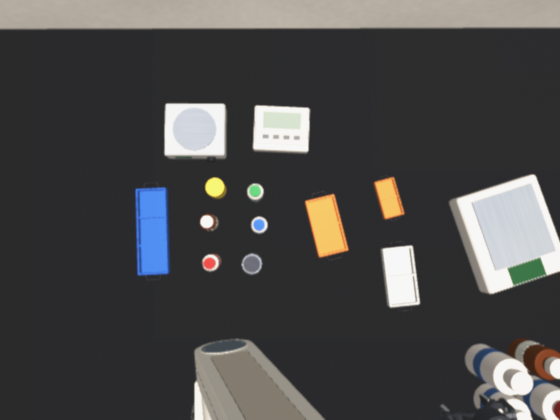

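The top view shows a blue tray at about (152,231), with the stock at canister (215,188), green (255,192), amber (208,222), blue cap (259,225), red (211,262) and pot (252,264).
Orange-tray candidates are the large orange one at (326,225), the small orange one at (389,198) and the white one at (400,276). The large orange one fits, being the larger of the two that aren't white. I'll measure and check it in a crop.

```bash
cat > h.py <<'E'
import numpy as np,cv2
from bench import telemetry,get_image,calibration
from scipy.spatial.transform import Rotation as Ro
def ray(c,uv,z):
    R,t=c["R"],c["t"];C=-R.T@t;d=R.T@np.linalg.inv(c["K"])@np.array([uv[0],uv[1],1.]);return C+d*(z-C[2])/d[2]
def proj(c,X):
    p=c["K"]@(c["R"]@np.asarray(X)+c["t"]);return p[:2]/p[2]
E
python3 - <<'E'
from h import *
im=cv2.imread("pics/top0.png");c=calibration("top");hsv=cv2.cvtColor(im,cv2.COLOR_BGR2HSV)
print("C",-c["R"].T@c["t"])
H,S,V=hsv[...,0].astype(int),hsv[...,1],hsv[...,2]
def blobs(m,box,n=1):
    x0,y0,x1,y1=box;mm=np.zeros_like(m,np.uint8);mm[y0:y1,x0:x1]=m[y0:y1,x0:x1]
    cs=cv2.findContours(mm,cv2.RETR_EXTERNAL,cv2.CHAIN_APPROX_NONE)[0]
    return sorted(cs,key=cv2.contourArea)[-n:]
sat=(S>120)&(V>60)
for n,m,box,z in[("red",sat&((H<8)|(H>172))&(V>110),(195,245,230,280),.092),("green",sat&(H>40)&(H<90),(240,175,275,210),.092),
 ("bluecap",sat&(H>95)&(H<130),(240,205,280,245),.092),("amber",(S<90)&(V>150),(190,205,230,240),.092),("can",sat&(H>20)&(H<35),(195,170,235,205),.076),
 ("pot",(V>55),(235,245,275,285),.08)]:
    k=blobs(m,box)[0];(u,v),r=cv2.minEnclosingCircle(k);M=cv2.moments(k)
    e=np.array([u,v]);P=ray(c,e,z);P2=ray(c,e+[r,0],z);print(n,e,cv2.boundingRect(k),"P",P.round(4),"diam mm",2000*np.linalg.norm(P2-P),"r",np.hypot(*P[:2]))
for n,m,box in[("blue",sat&(H>95)&(H<130),(120,170,185,290)),("orange",sat&(H>5)&(H<22),(295,180,360,270)),("small",sat&(H>5)&(H<22),(365,170,410,225))]:
    k=blobs(m,box)[0];b=cv2.boxPoints(cv2.minAreaRect(k));W=np.array([ray(c,p,.026) for p in b])
    L=[np.linalg.norm(W[i]-W[(i+1)%4]) for i in range(4)];i=int(np.argmax(L));d=W[(i+1)%4]-W[i];d*=np.sign(d[0])
    print(n,W.mean(0).round(4),np.round(L,3),"yaw",np.degrees(np.arctan2(d[1],d[0])))
cv2.imwrite("pics/crop1.png",cv2.resize(im[90:320,120:430],None,fx=2.5,fy=2.5,interpolation=cv2.INTER_CUBIC))
E
```

```text
C [ 0.5117642  -0.09065309  1.22585447]
red [208.68182373 263.        ] (203, 258, 12, 11) P [0.4468 0.0672 0.092 ] diam mm 30.424647132478352 r 0.4517793049607082
green [254.5        190.69999695] (250, 187, 10, 9) P [ 0.6408 -0.0568  0.092 ] diam mm 24.757848808569285 r 0.643293990364164
bluecap [258.64285278 224.35714722] (254, 220, 10, 10) P [ 0.5492 -0.0675  0.092 ] diam mm 26.781013268154748 r 0.5533221694215241
amber [206.5        221.16667175] (200, 215, 14, 14) P [0.559  0.0733 0.092 ] diam mm 36.949917450327426 r 0.5638111788757282
can [215. 188.] (205, 177, 22, 22) P [0.6509 0.0524 0.076 ] diam mm 62.75438211911 r 0.6530255943738132
pot [251.48591614 263.54226685] (241, 252, 22, 24) P [ 0.4435 -0.0471  0.08  ] diam mm 62.681492010747384 r 0.4459674969440208
blue [0.5361 0.2377 0.026 ] [0.095 0.251 0.094 0.25 ] yaw 1.9007466591981856
orange [ 0.5473 -0.2596  0.026 ] [0.092 0.171 0.091 0.171] yaw 12.893726033854787
small [ 0.6254 -0.4412  0.026 ] [0.065 0.116 0.065 0.116] yaw 14.238284771006887
```

View pics/crop1.png

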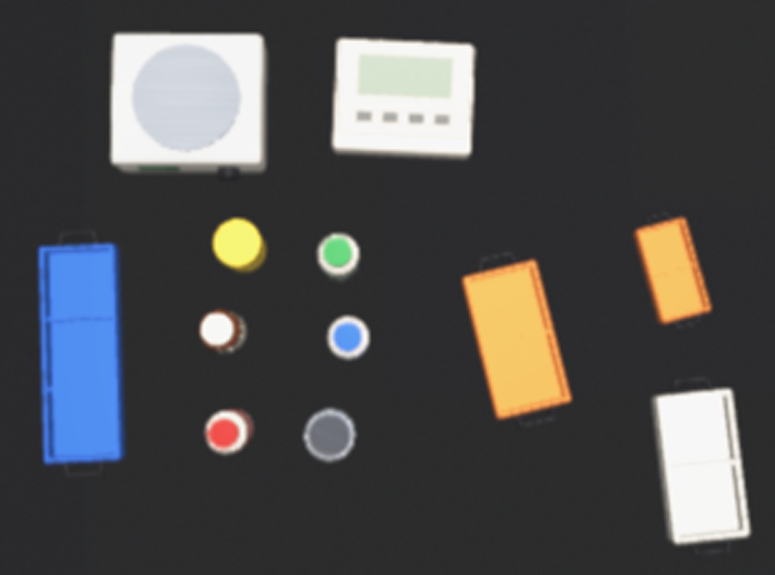

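The crop confirms it: the large orange tray measures 0.171 x 0.092 m (nominal 164 x 84), against about 116 x 65 for the small one. To refine positions, I'll swing the wrist over the stock, with the jaws along +y to keep joint 6 mid-range.

```bash
cat >> h.py <<'E'
def plan(*wps):
    """wps: (x,y,z,yaw_deg of tool x) -> relative row numbers from the current pose"""
    s=telemetry.observe();R0=Ro.from_quat(s["eef_rot"]);p=s["tool_pos"]
    x=R0.as_matrix()[:,0];y0=np.degrees(np.arctan2(x[1],x[0]))
    print("t",round(s["time_s"],1),"pos",p.round(4),"yaw",y0.round(2),"j",s["joints"].round(2),"g",round(s["grip_width"],3),"F",s["wrist_force"].round(1))
    for w in wps:
        a=np.radians(w[3]);Rt=np.array([[np.cos(a),np.sin(a),0],[np.sin(a),-np.cos(a),0],[0,0,-1]])
        d=R0.inv().apply(np.array(w[:3])-p)/.04;r=np.degrees((R0.inv()*Ro.from_matrix(Rt)).as_rotvec())/5
        print(w,"->",[float(v) for v in d.round(2)],[float(v) for v in r.round(2)])
E
python3 -c "
from h import *
plan((.25,-.43,.3,-30),(.37,-.25,.35,20),(.45,-.12,.38,50),(.48,-.0,.38,90))"
```

```text
t 0.1 pos [ 0.1322 -0.5336  0.2307] yaw -76.09 j [-1.48  0.26  0.02  1.33  0.    1.42] g 1.0 F [-1.2 -0.2 -0. ]
(0.25, -0.43, 0.3, -30) -> [-1.81, -3.48, -1.73] [-0.01, 0.01, -9.22]
(0.37, -0.25, 0.35, 20) -> [-5.46, -7.48, -2.97] [-0.01, 0.01, -19.22]
(0.45, -0.12, 0.38, 50) -> [-8.13, -10.2, -3.72] [-0.02, 0.01, -25.22]
(0.48, -0.0, 0.38, 90) -> [-10.86, -11.65, -3.72] [-0.02, -0.0, -33.22]
```

Request:
{"fn": "move_arm", "kwargs": {"rows": [[-0.3,-0.6,-0.4,0,0,-1.4,0],[-0.6,-1.2,-0.8,0,0,-2.8,0],[-0.9,-1.8,-1.2,0,0,-4.2,0],[-1.2,-2.4,-1.5,0,0,-5.6,0],[-1.5,-3.0,-1.7,0,0,-7.0,0],[-1.8,-3.5,-1.9,0,0,-8.4,0],[-2.3,-4.1,-2.1,0,0,-9.8,0],[-2.8,-4.7,-2.3,0,0,-11.2,0],[-3.4,-5.3,-2.5,0,0,-12.6,0],[-4.0,-5.9,-2.7,0,0,-14,0],[-4.6,-6.6,-2.9,0,0,-15.4,0],[-5.2,-7.2,-3.0,0,0,-16.8,0]]}}

```text
time_s: 1.1
tool_pos: [0.3625, -0.2611, 0.3517]
eef_rot: [0.997, 0.072, 0.0, -0.0]
wrist_force: [0.4, -1.5, 0.1]
grip_width: 0.999
```

```bash
python3 -c "
from h import *
plan((.45,-.12,.38,50),(.48,-.0,.38,90))"
```

```text
t 1.1 pos [ 0.3625 -0.2611  0.3517] yaw 8.24 j [-0.81  0.07  0.09  1.59  0.    0.61] g 0.999 F [ 0.4 -1.5  0.1]
(0.45, -0.12, 0.38, 50) -> [2.67, -3.18, -0.7] [-0.01, -0.01, -8.35]
(0.48, -0.0, 0.38, 90) -> [3.84, -6.04, -0.7] [-0.0, -0.01, -16.35]
```

Request:
{"fn": "move_arm", "kwargs": {"rows": [[0.4,-0.6,-0.2,0,0,-1.4,0],[0.9,-1.1,-0.4,0,0,-2.8,0],[1.3,-1.6,-0.6,0,0,-4.2,0],[1.8,-2.2,-0.7,0,0,-5.6,0],[2.2,-2.7,-0.7,0,0,-7,0],[2.7,-3.2,-0.7,0,0,-8.4,0],[2.9,-3.8,-0.7,0,0,-9.8,0],[3.2,-4.4,-0.7,0,0,-11.2,0],[3.4,-5,-0.7,0,0,-12.6,0],[3.6,-5.6,-0.7,0,0,-14,0],[3.8,-6,-0.7,0,0,-15.4,0],[3.84,-6,-0.7,0,0,-16.35,0]]}}

```text
time_s: 2.1
tool_pos: [0.4804, 0.0011, 0.3797]
eef_rot: [0.704, 0.71, 0.001, -0.001]
wrist_force: [-0.8, -0.9, 0.4]
grip_width: 0.999
```

Run:
```python
from h import *
plan()
c=calibration("wrist");im=get_image("wrist");cv2.imwrite("pics/w1.png",im[:,:,::-1]);np.savez("w1",**c)
print(c,-c["R"].T@c["t"])
for n,p,z in[("red",(.4468,.0672),.092),("green",(.6408,-.0568),.092),("amber",(.559,.0733),.092),("can",(.6555,.0572),.076),("pot",(.4411,-.0456),.08)]: print(n,proj(c,[*p,z]))
```

```text
t 2.1 pos [0.4804 0.0011 0.3797] yaw 90.52 j [-0.17  0.14  0.24  1.67  0.   -0.18] g 0.999 F [-0.8 -0.9  0.4]
{'K': array([[333.75414425,   0.        , 280.23918731],
       [  0.        , 333.75414425, 206.28020319],
       [  0.        ,   0.        ,   1.        ]]), 'R': array([[-0.00934618,  0.99995526,  0.00145994],
       [ 0.95227848,  0.0084551 ,  0.30511344],
       [ 0.30508745,  0.00424191, -0.95231489]]), 't': array([ 0.00214554, -0.54266889,  0.37549422])} [0.40223338 0.00085006 0.52316118]
red [331.58319068 136.65448868]
green [238.44110294 272.00399998]
amber [331.42393861 219.62711692]
can [315.59913434 276.04983294]
pot [243.71680605 130.40428777]
```

View pics/w1.png

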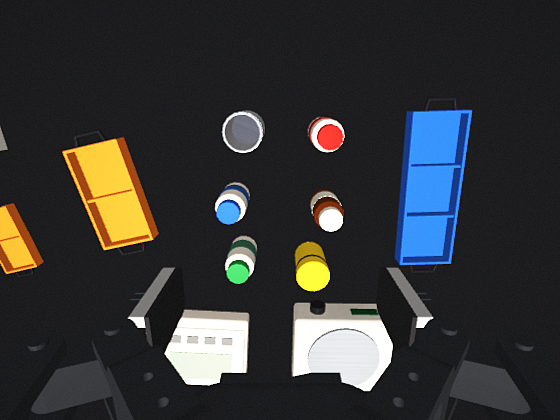

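The wrist view shows pot (243,131), red (327,134), blue cap (231,205), amber (328,212), green (240,262) and canister (312,270), with the blue tray on the right and the large orange tray on the left. I'll measure here and compare with the top view.

Run:
```python
from h import *
im=cv2.imread("pics/w1.png");c=dict(np.load("w1.npz"));hsv=cv2.cvtColor(im,cv2.COLOR_BGR2HSV)
H,S,V=hsv[...,0].astype(int),hsv[...,1].astype(int),hsv[...,2].astype(int);sat=(S>120)&(V>60)
def blob(m,box):
    x0,y0,x1,y1=box;mm=np.zeros(m.shape,np.uint8);mm[y0:y1,x0:x1]=m[y0:y1,x0:x1]
    return cv2.convexHull(max(cv2.findContours(mm,0,cv2.CHAIN_APPROX_NONE)[0],key=cv2.contourArea))
for n,m,box,z in[("red",sat&((H<8)|(H>172))&(V>200),(300,110,350,160),.092),("green",sat&(H>40)&(H<90)&(V>140),(220,255,260,290),.092),
 ("bluecap",sat&(H>95)&(H<130)&(V>140),(212,195,250,230),.092),("amber",(S<60)&(V>215),(310,200,350,235),.092),("can",sat&(H>20)&(H<35)&(V>200),(290,250,335,300),.076),
 ("pot",(V>90),(218,105,270,158),.08)]:
    k=blob(m,box);(u,v),ax,_=cv2.fitEllipse(k);P=ray(c,(u,v),z);f=c["K"][0,0]/(c["R"]@P+c["t"])[2]
    print(n,round(u,1),round(v,1),"P",P.round(4),"axes mm",np.round(np.array(ax)/f*1000,1),"bbox",cv2.boundingRect(k))
for n,m,box in[("blue",sat&(H>95)&(H<130),(380,95,490,275)),("orange",sat&(H>5)&(H<25),(55,125,170,260))]:
    k=blob(m,box);print(n)
    for z in(.026,0):
        W=np.array([ray(c,p[0],z)[:2] for p in k]);r=cv2.minAreaRect((W*1e3).astype(np.float32));print(z,r)
    q=cv2.approxPolyDP(k,4,True)[:,0];print(q.tolist(),[ray(c,p,.026)[:2].round(4).tolist() for p in q])
```

```text
red 330.2 137.0 P [0.4473 0.0655 0.092 ] axes mm [31.6 33. ] bbox (317, 124, 27, 26)
green 237.4 273.3 P [ 0.643  -0.0584  0.092 ] axes mm [28.5 31.7] bbox (227, 264, 22, 20)
bluecap 227.5 212.5 P [ 0.5499 -0.0692  0.092 ] axes mm [31.5 31.8] bbox (216, 201, 24, 24)
amber 330.6 219.9 P [0.5595 0.0723 0.092 ] axes mm [30.3 32.9] bbox (319, 209, 24, 23)
can 312.6 275.6 P [0.6549 0.0526 0.076 ] axes mm [45.  51.2] bbox (296, 261, 34, 30)
pot 242.8 130.9 P [ 0.4418 -0.0468  0.08  ] axes mm [54.2 56.8] bbox (222, 111, 43, 42)
blue
0.026 ((537.4743041992188, 234.13150024414062), (247.0255889892578, 94.98763275146484), 2.2356250286102295)
0 ((544.5469970703125, 246.3314208984375), (259.94427490234375, 99.95520782470703), 2.235623359680176)
[[471, 109], [451, 261], [400, 265], [394, 256], [406, 112]] [[0.4128, 0.2748], [0.6539, 0.2861], [0.662, 0.2026], [0.6456, 0.1908], [0.4178, 0.1822]]
orange
0.026 ((547.2987060546875, -256.76544189453125), (166.44107055664062, 98.83464813232422), 13.142009735107422)
0 ((554.8851318359375, -270.2379455566406), (175.14544677734375, 104.00341796875), 13.142024993896484)
[[123, 137], [158, 234], [104, 250], [62, 151]] [[0.4569, -0.2284], [0.61, -0.1928], [0.6389, -0.2837], [0.4782, -0.3216]]
```

Both views agree to about 2 mm. The trays are blue (.537,.238) at yaw 2.2° and orange (.548,-.2605) at yaw 13°. I'll take the red bottle first.

```bash
python3 -c "
from h import *
plan((.447,.066,.14,90),(.447,.066,.028,90))"
```

```text
t 2.1 pos [ 0.4805 -0.      0.3796] yaw 90.74 j [-0.18  0.14  0.24  1.67  0.   -0.19] g 0.999 F [ 0.5 -1.2  0.2]
(0.447, 0.066, 0.14, 90) -> [1.65, -0.82, 5.99] [-0.0, -0.01, 0.15]
(0.447, 0.066, 0.028, 90) -> [1.65, -0.81, 8.79] [-0.0, -0.01, 0.15]
```

Request:
{"fn": "move_arm", "kwargs": {"rows": [[0.3,-0.2,0.8,0,0,0.15,0],[0.6,-0.4,1.6,0,0,0.15,0],[0.9,-0.6,2.5,0,0,0.15,0],[1.2,-0.8,3.4,0,0,0.15,0],[1.65,-0.82,4.3,0,0,0.15,0],[1.65,-0.82,5.2,0,0,0.15,0],[1.65,-0.82,5.9,0,0,0.15,0],[1.65,-0.82,6.1,0,0,0.15,0],[1.65,-0.82,6.1,0,0,0.15,0],[1.65,-0.82,6.1,0,0,0.15,0]]}}

```text
time_s: 2.98
tool_pos: [0.4473, 0.0655, 0.1366]
eef_rot: [0.708, 0.707, 0.0, -0.0]
wrist_force: [-0.4, 0.2, 0.2]
grip_width: 0.999
```

Run:
```python
from h import *
plan((.447,.066,.028,90))
c=calibration("wrist");im=get_image("wrist");cv2.imwrite("pics/w2.png",im[:,:,::-1]);print(proj(c,[.447,.066,.092]))
```

```text
t 3.0 pos [0.4473 0.0655 0.1366] yaw 89.9 j [-0.04  0.14 -0.38  1.05  0.   -0.04] g 0.999 F [-0.4  0.2  0.2]
(0.447, 0.066, 0.028, 90) -> [0.01, -0.01, 2.72] [0.0, -0.01, -0.02]
[279.79712979 233.84886089]
```

View pics/w2.png

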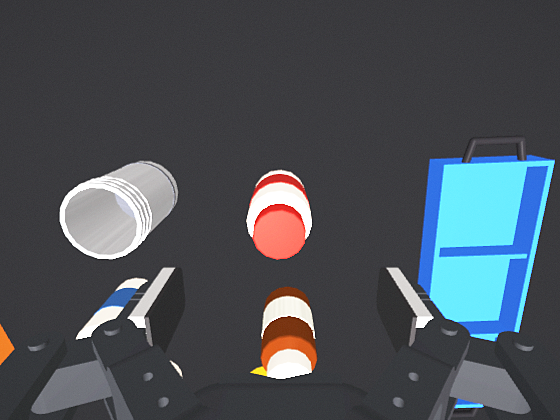

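The red cap is at (279,231) against a predicted (280,234), so it's centred between the jaws. Next I descend and close.

Request:
{"fn": "move_arm", "kwargs": {"rows": [[0,0,0.6,0,0,0,0],[0,0,1.2,0,0,0,0],[0,0,1.8,0,0,0,0],[0,0,2.3,0,0,0,0],[0,0,2.6,0,0,0,0],[0,0,2.7,0,0,0,0],[0,0,2.7,0,0,0,0],[0,0,2.7,0,0,0,1],[0,0,2.7,0,0,0,1],[0,0,2.7,0,0,0,1],[0,0,2.7,0,0,0,1],[0,0,2.7,0,0,0,1]]}}

```text
time_s: 4.03
tool_pos: [0.4487, 0.0656, 0.0304]
eef_rot: [0.708, 0.707, 0.002, 0.001]
wrist_force: [-2.8, 0.3, 10.0]
grip_width: 0.502
```

Request:
{"fn": "move_arm", "kwargs": {"rows": [[0,0,0,0,0,0,1],[0,0,0,0,0,0,1],[0,0,0,0,0,0,1],[0,0,-0.3,0,0,0,1],[0,0,-0.8,0,0,0,1],[0,0,-1.5,0,0,0,1],[0,0,-2.3,0,0,0,1],[0,0,-2.8,0,0,0,1],[0,0,-3,0,0,0,1],[0,0,-3,0,0,0,1]]}}

```text
time_s: 4.87
tool_pos: [0.4491, 0.0655, 0.1518]
eef_rot: [0.708, 0.707, 0.003, 0.002]
wrist_force: [-0.0, 0.4, -1.9]
grip_width: 0.502
```

```bash
python3 -c "
from h import *
plan((.457,.235,.15,92.2),(.457,.235,.033,92.2))"
```

```text
t 4.9 pos [0.4491 0.0655 0.1518] yaw 89.92 j [-0.04  0.13 -0.35  1.08  0.   -0.04] g 0.502 F [-0.   0.4 -1.9]
(0.457, 0.235, 0.15, 92.2) -> [4.24, 0.19, 0.05] [0.08, -0.01, -0.46]
(0.457, 0.235, 0.033, 92.2) -> [4.24, 0.17, 2.97] [0.08, -0.01, -0.46]
```

Request:
{"fn": "move_arm", "kwargs": {"rows": [[0.4,0,0,0,0,0,1],[0.9,0,0,0,0,-0.1,1],[1.5,0.1,0,0,0,-0.2,1],[2.2,0.1,0,0,0,-0.3,1],[2.9,0.1,0,0,0,-0.4,1],[3.5,0.2,0,0.08,0,-0.46,1],[3.9,0.2,0,0.08,0,-0.46,1],[4.2,0.2,0,0.08,0,-0.46,1],[4.24,0.2,0,0.08,0,-0.46,1],[4.24,0.2,0,0.08,0,-0.46,1],[4.24,0.2,0,0.08,0,-0.46,1]]}}

```text
time_s: 5.78
tool_pos: [0.457, 0.2344, 0.1513]
eef_rot: [0.693, 0.721, -0.0, -0.0]
wrist_force: [-0.7, -0.2, -1.5]
grip_width: 0.5
```

Run:
```python
from h import *
plan((.457,.235,.034,92.2))
c=calibration("wrist");im=get_image("wrist");cv2.imwrite("pics/w3.png",im[:,:,::-1])
print([proj(c,[.457+a*.038,.235+b*.038,.026]).round(0) for a in(-1,1) for b in(-1,1)])
```

```text
t 5.8 pos [0.457  0.2344 0.1513] yaw 92.22 j [ 0.31  0.24 -0.22  1.12  0.    0.27] g 0.5 F [-0.7 -0.2 -1.5]
(0.457, 0.235, 0.034, 92.2) -> [0.01, 0.01, 2.93] [-0.01, -0.0, 0.0]
[array([235., 150.]), array([329., 154.]), array([235., 238.]), array([322., 241.])]
```

View pics/w3.png

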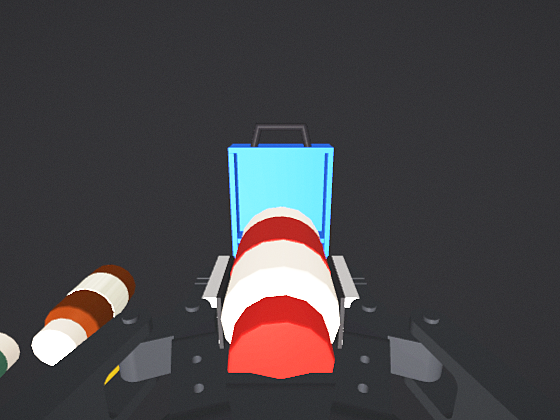

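The tray's near compartment edges (about 236 and 327, row 152) match the prediction (235 and 329, row 152). The bottle is upright and centred, so I lower and release it.

Request:
{"fn": "move_arm", "kwargs": {"rows": [[0,0,0.5,0,0,0,1],[0,0,1.1,0,0,0,1],[0,0,1.7,0,0,0,1],[0,0,2.2,0,0,0,1],[0,0,2.5,0,0,0,1],[0,0,2.7,0,0,0,1],[0,0,2.8,0,0,0,1],[0,0,2.86,0,0,0,1],[0,0,2.9,0,0,0,1],[0,0,2.92,0,0,0,1],[0,0,2.93,0,0,0,1],[0,0,2.93,0,0,0,1]]}}

```text
time_s: 6.83
tool_pos: [0.4573, 0.2344, 0.0348]
eef_rot: [0.693, 0.72, 0.0, -0.0]
wrist_force: [0.8, -1.1, -0.7]
grip_width: 0.502
```

```bash
python3 -c "
from h import *
plan((.457,.235,.034,92.2))"
```

```text
t 6.8 pos [0.4573 0.2344 0.0348] yaw 92.19 j [ 0.31  0.34 -0.41  0.83  0.    0.27] g 0.502 F [ 0.8 -1.1 -0.7]
(0.457, 0.235, 0.034, 92.2) -> [0.02, -0.01, 0.02] [0.0, -0.01, -0.0]
```

Request:
{"fn": "move_arm", "kwargs": {"rows": [[0,0,0.02,0,0,0,1],[0,0,0.03,0,0,0,1],[0,0,0.04,0,0,0,1],[0,0,0.05,0,0,0,1],[0,0,0.05,0,0,0,1]]}}

```text
time_s: 7.25
tool_pos: [0.4575, 0.2345, 0.0345]
eef_rot: [0.693, 0.721, 0.001, 0.0]
wrist_force: [-5.3, -2.3, 18.0]
grip_width: 0.502
```

In contact with the tray floor. Release and lift.

Request:
{"fn": "move_arm", "kwargs": {"rows": [[0,0,-0.01,0,0,0,0.4],[0,0,-0.01,0,0,0,0.2],[0,0,-0.01,0,0,0,0],[0,0,-0.01,0,0,0,0],[0,0,-0.01,0,0,0,0],[0,0,-0.4,0,0,0,0],[0,0,-1,0,0,0,0],[0,0,-1.8,0,0,0,0],[0,0,-2.6,0,0,0,0],[0,0,-3.2,0,0,0,0],[0,0,-3.6,0,0,0,0],[0,0,-3.6,0,0,0,0]]}}

```text
time_s: 8.25
tool_pos: [0.4586, 0.2348, 0.1818]
eef_rot: [0.693, 0.721, 0.003, 0.002]
wrist_force: [-0.4, 0.2, -0.7]
grip_width: 1.0
```

Run:
```python
from h import *
plan((.442,-.0465,.165,90),(.442,-.0465,.028,90))
c=calibration("wrist");im=get_image("wrist");cv2.imwrite("pics/w4.png",im[:,:,::-1])
```

```text
t 8.2 pos [0.4586 0.2348 0.1818] yaw 92.2 j [ 0.31  0.21 -0.17  1.18  0.    0.27] g 1.0 F [-0.4  0.2 -0.7]
(0.442, -0.0465, 0.165, 90) -> [-7.01, -0.69, 0.4] [0.08, -0.03, 0.44]
(0.442, -0.0465, 0.028, 90) -> [-7.02, -0.71, 3.83] [0.08, -0.03, 0.44]
```

View pics/w4.png

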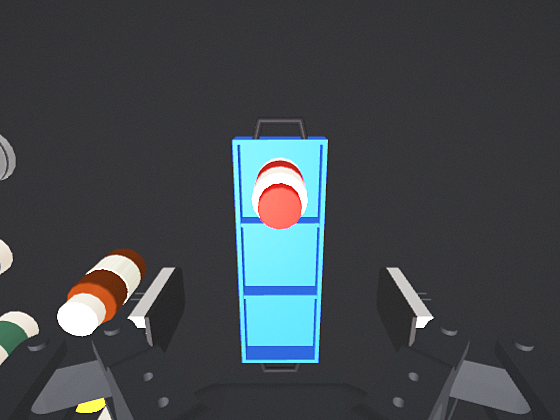

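The red bottle stands upright in the near compartment (280,195). Pot next.

Request:
{"fn": "move_arm", "kwargs": {"rows": [[-0.5,0,0,0,0,0,0],[-1.2,-0.1,0.1,0,0,0.1,0],[-2,-0.2,0.2,0,0,0.2,0],[-2.9,-0.3,0.3,0.08,0,0.3,0],[-3.8,-0.4,0.4,0.08,0,0.44,0],[-4.7,-0.5,0.4,0.08,0,0.44,0],[-5.6,-0.6,0.4,0.08,0,0.44,0],[-6.4,-0.7,0.4,0.08,0,0.44,0],[-6.8,-0.7,0.4,0.08,0,0.44,0],[-7.01,-0.7,0.4,0.08,0,0.44,0],[-7.01,-0.7,0.4,0.08,0,0.44,0],[-7.01,-0.7,0.4,0.08,0,0.44,0]]}}

```text
time_s: 9.3
tool_pos: [0.4405, -0.0463, 0.1624]
eef_rot: [0.707, 0.707, -0.001, -0.002]
wrist_force: [0.3, 0.6, 0.2]
grip_width: 1.002
```

Run:
```python
from h import *
plan((.442,-.0465,.028,90))
c=calibration("wrist");im=get_image("wrist");cv2.imwrite("pics/w5.png",im[:,:,::-1]);print(proj(c,[.442,-.0465,.08]))
m=np.zeros((420,560),np.uint8);b=im[60:300,190:370].max(2)>90;m[60:300,190:370]=b
k=max(cv2.findContours(m,0,2)[0],key=cv2.contourArea);print(cv2.boundingRect(k),cv2.fitEllipse(cv2.convexHull(k)))
```

```text
t 9.3 pos [ 0.4405 -0.0463  0.1624] yaw 89.95 j [-0.3   0.11 -0.34  1.12  0.   -0.29] g 1.002 F [0.3 0.6 0.2]
(0.442, -0.0465, 0.028, 90) -> [-0.01, 0.05, 3.36] [-0.04, -0.03, -0.01]
[278.68859623 216.31243172]
(240, 164, 74, 88) ((276.58599853515625, 209.04676818847656), (73.71807098388672, 88.7763442993164), 1.917543649673462)
```

Request:
{"fn": "move_arm", "kwargs": {"rows": [[0,0.05,0.7,0,0,0,0],[0,0.05,1.4,0,0,0,0],[0,0.05,2.1,0,0,0,0],[0,0.05,2.7,0,0,0,0],[0,0.05,3.1,0,0,0,0],[0,0.05,3.3,0,0,0,0],[0,0.05,3.3,0,0,0,0],[0,0.05,3.3,0,0,0,1],[0,0.05,3.3,0,0,0,1],[0,0.05,3.3,0,0,0,1],[0,0.05,3.3,0,0,0,1],[0,0.05,3.3,0,0,0,1]]}}

```text
time_s: 10.35
tool_pos: [0.4431, -0.0456, 0.0321]
eef_rot: [0.707, 0.707, 0.0, -0.001]
wrist_force: [-1.9, 1.3, 8.1]
grip_width: 0.603
```

Request:
{"fn": "move_arm", "kwargs": {"rows": [[0,0,0,0,0,0,1],[0,0,0,0,0,0,1],[0,0,0,0,0,0,1],[0,0,-0.3,0,0,0,1],[0,0,-0.8,0,0,0,1],[0,0,-1.6,0,0,0,1],[0,0,-2.5,0,0,0,1],[0,0,-3.2,0,0,0,1],[0,0,-3.6,0,0,0,1],[0,0,-3.8,0,0,0,1],[0,0,-3.8,0,0,0,1]]}}

```text
time_s: 11.27
tool_pos: [0.4438, -0.0461, 0.1854]
eef_rot: [0.707, 0.707, 0.001, 0.0]
wrist_force: [0.2, -0.6, -1.2]
grip_width: 0.6
```

```bash
python3 -c "
from h import *
plan((.47,.1,.18,92.2),(.537,.238,.18,92.2),(.537,.238,.035,92.2))"
```

```text
t 11.3 pos [ 0.4438 -0.0461  0.1854] yaw 90.02 j [-0.29  0.1  -0.3   1.17  0.   -0.29] g 0.6 F [ 0.2 -0.6 -1.2]
(0.47, 0.1, 0.18, 92.2) -> [3.65, 0.66, 0.14] [0.02, -0.01, -0.44]
(0.537, 0.238, 0.18, 92.2) -> [7.1, 2.33, 0.15] [0.02, -0.01, -0.44]
(0.537, 0.238, 0.035, 92.2) -> [7.1, 2.33, 3.77] [0.02, -0.01, -0.44]
```

Request:
{"fn": "move_arm", "kwargs": {"rows": [[0.4,0.1,0,0,0,0,1],[1,0.2,0,0,0,0,1],[1.7,0.4,0,0,0,-0.1,1],[2.5,0.7,0,0,0,-0.2,1],[3.3,1,0,0,0,-0.3,1],[4.1,1.3,0,0,0,-0.44,1],[4.9,1.6,0,0,0,-0.44,1],[5.7,1.9,0,0,0,-0.44,1],[6.4,2.1,0,0,0,-0.44,1],[6.9,2.3,0,0,0,-0.44,1],[7.1,2.33,0,0,0,-0.44,1],[7.1,2.33,0,0,0,-0.44,1]]}}

```text
time_s: 12.27
tool_pos: [0.5363, 0.2393, 0.1836]
eef_rot: [0.692, 0.721, -0.0, -0.001]
wrist_force: [-1.1, -1.2, -2.1]
grip_width: 0.604
```

```bash
python3 -c "
from h import *
plan((.537,.238,.037,92.2))"
```

```text
t 12.3 pos [0.5363 0.2393 0.1836] yaw 92.34 j [0.28 0.34 0.02 1.25 0.   0.24] g 0.604 F [-1.1 -1.2 -2.1]
(0.537, 0.238, 0.037, 92.2) -> [-0.03, 0.02, 3.66] [-0.01, -0.0, 0.03]
```

Request:
{"fn": "move_arm", "kwargs": {"rows": [[-0.03,0.02,0.6,0,0,0,1],[-0.03,0.02,1.3,0,0,0,1],[-0.03,0.02,2.0,0,0,0,1],[-0.03,0.02,2.7,0,0,0,1],[-0.03,0.02,3.1,0,0,0,1],[-0.03,0.02,3.35,0,0,0,1],[-0.03,0.02,3.5,0,0,0,1],[-0.03,0.02,3.58,0,0,0,1],[-0.03,0.02,3.62,0,0,0,1],[-0.03,0.02,3.65,0,0,0,1],[-0.03,0.02,3.67,0,0,0,1],[-0.03,0.02,3.67,0,0,0,1]]}}

```text
time_s: 13.27
tool_pos: [0.5373, 0.2382, 0.0374]
eef_rot: [0.692, 0.721, 0.0, -0.0]
wrist_force: [1.1, 0.7, -1.5]
grip_width: 0.605
```

Request:
{"fn": "move_arm", "kwargs": {"rows": [[0,0,0.01,0,0,0,1],[0,0,0.02,0,0,0,1],[0,0,0.03,0,0,0,1],[0,0,0.03,0,0,0,1]]}}

```text
time_s: 13.6
tool_pos: [0.5373, 0.2383, 0.0363]
eef_rot: [0.692, 0.721, 0.0, -0.0]
wrist_force: [0.4, -0.4, -0.6]
grip_width: 0.602
```

Request:
{"fn": "move_arm", "kwargs": {"rows": [[0,0,0.01,0,0,0,1],[0,0,0.02,0,0,0,1],[0,0,0.03,0,0,0,1],[0,0,0.03,0,0,0,1]]}}

```text
time_s: 13.93
tool_pos: [0.5374, 0.2383, 0.0361]
eef_rot: [0.692, 0.721, 0.001, 0.0]
wrist_force: [-3.7, -0.6, 10.2]
grip_width: 0.604
```

Contact at 10 N. Release and lift.

Request:
{"fn": "move_arm", "kwargs": {"rows": [[0,0,-0.01,0,0,0,0.3],[0,0,-0.01,0,0,0,0.15],[0,0,-0.01,0,0,0,0],[0,0,-0.01,0,0,0,0],[0,0,-0.01,0,0,0,0],[0,0,-0.4,0,0,0,0],[0,0,-1,0,0,0,0],[0,0,-1.8,0,0,0,0],[0,0,-2.6,0,0,0,0],[0,0,-3.2,0,0,0,0],[0,0,-3.6,0,0,0,0],[0,0,-3.6,0,0,0,0]]}}

```text
time_s: 14.93
tool_pos: [0.5387, 0.2386, 0.1839]
eef_rot: [0.692, 0.721, 0.003, 0.002]
wrist_force: [-0.1, 0.5, 0.1]
grip_width: 0.998
```

```bash
python3 -c "
from h import *
plan((.654,.053,.165,90),(.654,.053,.027,90))"
```

```text
t 14.9 pos [0.5387 0.2386 0.1839] yaw 92.35 j [0.27 0.34 0.01 1.24 0.   0.23] g 0.998 F [-0.1  0.5  0.1]
(0.654, 0.053, 0.165, 90) -> [-4.76, 2.69, 0.48] [0.07, -0.02, 0.47]
(0.654, 0.053, 0.027, 90) -> [-4.76, 2.66, 3.93] [0.07, -0.02, 0.47]
```

Request:
{"fn": "move_arm", "kwargs": {"rows": [[-0.4,0.2,0,0,0,0,0],[-0.9,0.5,0,0,0,0,0],[-1.5,0.9,0.1,0.07,0,0.1,0],[-2.2,1.3,0.2,0.07,0,0.2,0],[-2.9,1.7,0.3,0.07,0,0.3,0],[-3.6,2.1,0.4,0.07,0,0.47,0],[-4.2,2.4,0.48,0.07,0,0.47,0],[-4.6,2.6,0.48,0.07,0,0.47,0],[-4.76,2.69,0.48,0.07,0,0.47,0],[-4.76,2.69,0.48,0.07,0,0.47,0],[-4.76,2.69,0.48,0.07,0,0.47,0]]}}

```text
time_s: 15.85
tool_pos: [0.6538, 0.0535, 0.1649]
eef_rot: [0.707, 0.707, 0.001, -0.001]
wrist_force: [-0.5, 0.7, 0.2]
grip_width: 1.002
```

Run:
```python
from h import *
plan((.654,.053,.027,90))
c=calibration("wrist");im=get_image("wrist");cv2.imwrite("pics/w6.png",im[:,:,::-1]);print(proj(c,[.654,.053,.076]))
```

```text
t 15.8 pos [0.6538 0.0535 0.1649] yaw 90.01 j [-0.05  0.46  0.16  1.27  0.   -0.05] g 1.002 F [-0.5  0.7  0.2]
(0.654, 0.053, 0.027, 90) -> [-0.02, 0.01, 3.45] [-0.0, -0.03, 0.0]
[278.32735022 211.41221755]
```

View pics/w6.png

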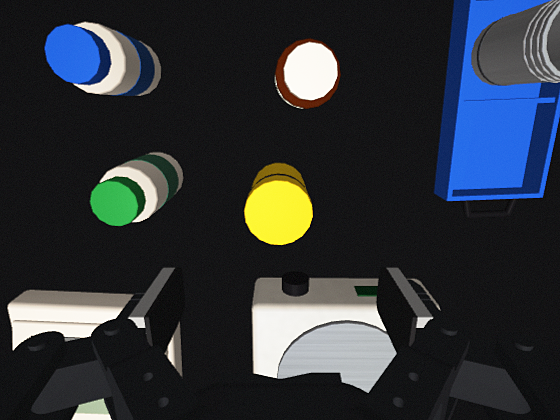

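The canister lid is at (279,211), exactly as predicted, with room to the green bottle and the stirrer. I'll grip slightly lower to stay off the lid.

Request:
{"fn": "move_arm", "kwargs": {"rows": [[0,0,0.7,0,0,0,0],[0,0,1.4,0,0,0,0],[0,0,2.1,0,0,0,0],[0,0,2.8,0,0,0,0],[0,0,3.2,0,0,0,0],[0,0,3.45,0,0,0,0],[0,0,3.52,0,0,0,0],[0,0,3.52,0,0,0,0],[0,0,3.52,0,0,0,1],[0,0,3.52,0,0,0,1],[0,0,3.52,0,0,0,1],[0,0,3.52,0,0,0,1]]}}

```text
time_s: 16.9
tool_pos: [0.6544, 0.0543, 0.0259]
eef_rot: [0.707, 0.707, 0.002, 0.0]
wrist_force: [-0.1, -0.8, 5.4]
grip_width: 0.576
```

Request:
{"fn": "move_arm", "kwargs": {"rows": [[0,0,0,0,0,0,1],[0,0,0,0,0,0,1],[0,0,0,0,0,0,1],[0,0,0,0,0,0,1],[0,0,-0.3,0,0,0,1],[0,0,-0.8,0,0,0,1],[0,0,-1.6,0,0,0,1],[0,0,-2.5,0,0,0,1],[0,0,-3.2,0,0,0,1],[0,0,-3.7,0,0,0,1],[0,0,-3.9,0,0,0,1],[0,0,-3.9,0,0,0,1]]}}

```text
time_s: 17.9
tool_pos: [0.6547, 0.0539, 0.1836]
eef_rot: [0.707, 0.707, 0.003, 0.001]
wrist_force: [0.0, -0.6, -1.1]
grip_width: 0.575
```

```bash
python3 -c "
from h import *
plan((.617,.241,.18,92.2))"
```

```text
t 17.9 pos [0.6547 0.0539 0.1836] yaw 90.05 j [-0.05  0.45  0.2   1.31  0.   -0.05] g 0.575 F [ 0.  -0.6 -1.1]
(0.617, 0.241, 0.18, 92.2) -> [4.68, -0.94, 0.1] [0.07, -0.02, -0.43]
```

Request:
{"fn": "move_arm", "kwargs": {"rows": [[0.4,-0.1,0,0,0,0,1],[0.9,-0.2,0,0,0,0,1],[1.5,-0.3,0,0,0,-0.1,1],[2.2,-0.4,0,0.07,0,-0.2,1],[2.9,-0.6,0,0.07,0,-0.3,1],[3.5,-0.7,0,0.07,0,-0.43,1],[4.1,-0.8,0,0.07,0,-0.43,1],[4.5,-0.94,0,0.07,0,-0.43,1],[4.68,-0.94,0,0.07,0,-0.43,1],[4.68,-0.94,0,0.07,0,-0.43,1],[4.68,-0.94,0,0.07,0,-0.43,1]]}}

```text
time_s: 18.82
tool_pos: [0.6167, 0.241, 0.1826]
eef_rot: [0.693, 0.721, -0.0, -0.001]
wrist_force: [0.5, -0.2, -1.2]
grip_width: 0.576
```

```bash
python3 -c "
from h import *
plan((.617,.241,.030,92.2))"
```

```text
t 18.8 pos [0.6167 0.241  0.1826] yaw 92.24 j [0.25 0.47 0.22 1.32 0.   0.21] g 0.576 F [ 0.5 -0.2 -1.2]
(0.617, 0.241, 0.03, 92.2) -> [-0.0, 0.02, 3.81] [-0.02, -0.02, 0.01]
```

Request:
{"fn": "move_arm", "kwargs": {"rows": [[0,0,0.6,0,0,0,1],[0,0,1.3,0,0,0,1],[0,0,2.0,0,0,0,1],[0,0,2.7,0,0,0,1],[0,0,3.2,0,0,0,1],[0,0,3.5,0,0,0,1],[0,0,3.65,0,0,0,1],[0,0,3.73,0,0,0,1],[0,0,3.77,0,0,0,1],[0,0,3.8,0,0,0,1],[0,0,3.82,0,0,0,1],[0,0,3.82,0,0,0,1]]}}

```text
time_s: 19.82
tool_pos: [0.6167, 0.2412, 0.0305]
eef_rot: [0.693, 0.721, 0.0, -0.001]
wrist_force: [0.8, 0.9, -1.3]
grip_width: 0.575
```

Request:
{"fn": "move_arm", "kwargs": {"rows": [[0,0,0.01,0,0,0,1],[0,0,0.02,0,0,0,1],[0,0,0.03,0,0,0,1],[0,0,0.03,0,0,0,1]]}}

```text
time_s: 20.15
tool_pos: [0.617, 0.2413, 0.0299]
eef_rot: [0.693, 0.721, 0.001, -0.001]
wrist_force: [-1.1, -1.4, 3.6]
grip_width: 0.581
```

Contact; release.

Request:
{"fn": "move_arm", "kwargs": {"rows": [[0,0,0.01,0,0,0,0.35],[0,0,0,0,0,0,0.2],[0,0,0,0,0,0,0],[0,0,0,0,0,0,0],[0,0,0,0,0,0,0],[0,0,-0.4,0,0,0,0],[0,0,-1,0,0,0,0],[0,0,-1.8,0,0,0,0],[0,0,-2.7,0,0,0,0],[0,0,-3.4,0,0,0,0],[0,0,-3.8,0,0,0,0],[0,0,-3.9,0,0,0,0]]}}

```text
time_s: 21.15
tool_pos: [0.6181, 0.2413, 0.1896]
eef_rot: [0.693, 0.721, 0.003, 0.001]
wrist_force: [-0.3, 0.1, -0.1]
grip_width: 1.001
```

```bash
python3 -c "
from h import *
im=get_image('top');cv2.imwrite('pics/t2.png',cv2.resize(im[90:320,120:430,::-1],None,fx=2.5,fy=2.5,interpolation=cv2.INTER_CUBIC))
im=get_image('scene');cv2.imwrite('pics/s2.png',cv2.resize(im[90:320,120:430,::-1],None,fx=2.5,fy=2.5,interpolation=cv2.INTER_CUBIC))
plan((.559,.0725,.165,90),(.559,.0725,.03,90))"
```

```text
t 21.2 pos [0.6172 0.2411 0.1862] yaw 92.24 j [0.25 0.47 0.22 1.33 0.   0.21] g 1.0 F [-0.1 -1.  -0.4]
(0.559, 0.0725, 0.165, 90) -> [-4.15, -1.62, 0.52] [0.02, -0.02, 0.45]
(0.559, 0.0725, 0.03, 90) -> [-4.16, -1.62, 3.9] [0.02, -0.02, 0.45]
```

View pics/s2.png

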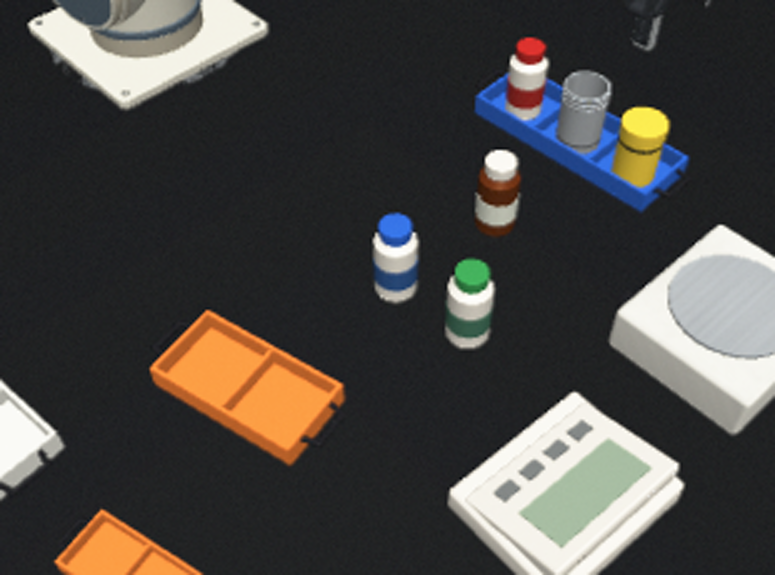

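The blue tray holds the red bottle, pot and canister, all upright. Next is the amber bottle.

Request:
{"fn": "move_arm", "kwargs": {"rows": [[-0.4,-0.1,0,0,0,0,0],[-0.9,-0.3,0,0,0,0,0],[-1.5,-0.6,0.1,0,0,0.1,0],[-2.2,-0.9,0.2,0,0,0.3,0],[-2.9,-1.2,0.3,0,0,0.45,0],[-3.5,-1.4,0.4,0,0,0.45,0],[-4,-1.6,0.5,0,0,0.45,0],[-4.15,-1.62,0.5,0,0,0.45,0],[-4.15,-1.62,0.5,0,0,0.45,0],[-4.15,-1.62,0.5,0,0,0.45,0]]}}

```text
time_s: 22.08
tool_pos: [0.5589, 0.0729, 0.165]
eef_rot: [0.707, 0.707, 0.001, -0.001]
wrist_force: [-0.0, 0.1, -0.6]
grip_width: 0.997
```

Run:
```python
from h import *
plan((.559,.0725,.028,90))
c=calibration("wrist");im=get_image("wrist");cv2.imwrite("pics/w7.png",im[:,:,::-1]);print(proj(c,[.559,.0725,.092]))
m=np.zeros((420,560),np.uint8);m[150:290,220:340]=im[150:290,220:340].min(2)>215
k=max(cv2.findContours(m,0,2)[0],key=cv2.contourArea);print(cv2.boundingRect(k),cv2.fitEllipse(cv2.convexHull(k)))
```

```text
t 22.1 pos [0.5589 0.0729 0.165 ] yaw 89.95 j [-0.02  0.31 -0.08  1.18  0.   -0.02] g 0.997 F [-0.   0.1 -0.6]
(0.559, 0.0725, 0.028, 90) -> [-0.02, 0.0, 3.42] [0.0, -0.03, -0.01]
[278.45595482 218.62386143]
(255, 197, 48, 45) ((278.3778991699219, 218.7962188720703), (44.415733337402344, 47.25857162475586), 87.91573333740234)
```

The cap is at (278.4,218.8) against a predicted (278.5,218.6).

Request:
{"fn": "move_arm", "kwargs": {"rows": [[0,0,0.7,0,0,0,0],[0,0,1.4,0,0,0,0],[0,0,2.1,0,0,0,0],[0,0,2.8,0,0,0,0],[0,0,3.2,0,0,0,0],[0,0,3.38,0,0,0,0],[0,0,3.38,0,0,0,0],[0,0,3.38,0,0,0,1],[0,0,3.38,0,0,0,1],[0,0,3.38,0,0,0,1],[0,0,3.38,0,0,0,1],[0,0,3.38,0,0,0,1]]}}

```text
time_s: 23.13
tool_pos: [0.56, 0.0737, 0.0315]
eef_rot: [0.707, 0.707, 0.002, 0.0]
wrist_force: [-0.2, -0.2, 6.6]
grip_width: 0.5
```

Request:
{"fn": "move_arm", "kwargs": {"rows": [[0,0,0,0,0,0,1],[0,0,0,0,0,0,1],[0,0,0,0,0,0,1],[0,0,0,0,0,0,1],[0,0,-0.3,0,0,0,1],[0,0,-0.8,0,0,0,1],[0,0,-1.6,0,0,0,1],[0,0,-2.5,0,0,0,1],[0,0,-3.3,0,0,0,1],[0,0,-4,0,0,0,1],[0,0,-4.2,0,0,0,1],[0,0,-4.2,0,0,0,1]]}}

```text
time_s: 24.13
tool_pos: [0.5605, 0.0733, 0.2017]
eef_rot: [0.707, 0.707, 0.003, 0.002]
wrist_force: [-0.1, -0.2, -2.6]
grip_width: 0.499
```

```bash
python3 -c "
from h import *
plan((.55,-.1,.19,95),(.509,-.2695,.19,103))"
```

```text
t 24.1 pos [0.5605 0.0733 0.2017] yaw 90.0 j [-0.02  0.29 -0.01  1.26  0.   -0.02] g 0.499 F [-0.1 -0.2 -2.6]
(0.55, -0.1, 0.19, 95) -> [-4.33, -0.26, 0.28] [0.08, -0.03, -1.0]
(0.509, -0.2695, 0.19, 103) -> [-8.57, -1.29, 0.26] [0.09, -0.02, -2.6]
```

Request:
{"fn": "move_arm", "kwargs": {"rows": [[-0.4,0,0,0,0,0,1],[-1,-0.1,0,0,0,-0.2,1],[-1.7,-0.1,0,0,0,-0.4,1],[-2.5,-0.2,0,0,0,-0.7,1],[-3.4,-0.3,0,0,0,-1,1],[-4.3,-0.4,0,0,0,-1.3,1],[-5.2,-0.6,0,0.08,0,-1.6,1],[-6.1,-0.8,0,0.08,0,-1.9,1],[-7,-1,0,0.08,0,-2.2,1],[-7.8,-1.2,0,0.08,0,-2.5,1],[-8.3,-1.29,0,0.08,0,-2.6,1],[-8.57,-1.29,0,0.08,0,-2.6,1]]}}

```text
time_s: 25.13
tool_pos: [0.5073, -0.2719, 0.1981]
eef_rot: [0.623, 0.782, 0.0, -0.002]
wrist_force: [-0.0, 0.4, -1.2]
grip_width: 0.501
```

Request:
{"fn": "move_arm", "kwargs": {"rows": [[0,0,0,0,0,0,1],[0,0,0,0,0,0,1]]}}

```text
time_s: 25.3
tool_pos: [0.5068, -0.2717, 0.1962]
eef_rot: [0.624, 0.781, 0.001, -0.004]
wrist_force: [-0.2, 0.8, -1.1]
grip_width: 0.503
```

Run:
```python
from h import *
plan((.509,-.2695,.0355,103))
c=calibration("wrist");im=get_image("wrist");cv2.imwrite("pics/w8.png",im[:,:,::-1])
a=np.radians(13);u=np.array([np.cos(a),np.sin(a)]);v=np.array([-u[1],u[0]])
for i,j in((-80,-40),(-80,40),(80,-40),(80,40)): 
    q=np.array([.548,-.2605])+u*i/1000+v*j/1000;print(i,j,proj(c,[*q,.026]).round(0))
```

```text
t 25.3 pos [ 0.5068 -0.2717  0.1962] yaw 102.79 j [-0.64  0.32  0.02  1.28  0.   -0.86] g 0.503 F [-0.2  0.8 -1.1]
(0.509, -0.2695, 0.0355, 103) -> [0.02, 0.08, 4.02] [-0.04, -0.07, -0.04]
-80 -40 [237. 146.]
-80 40 [323. 146.]
80 -40 [243. 296.]
80 40 [318. 295.]
```

View pics/w8.png

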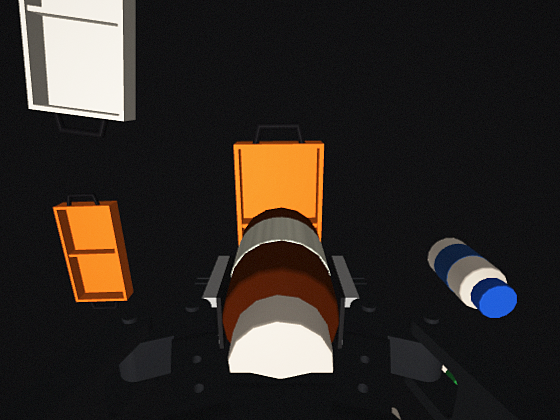

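The tray walls (about 236 to 323, row 144) match the prediction (237 to 323, row 146). Lowering.

Request:
{"fn": "move_arm", "kwargs": {"rows": [[0,0.05,0.6,0,0,0,1],[0,0.05,1.3,0,0,0,1],[0,0.05,2.0,-0.04,-0.05,0,1],[0,0.05,2.7,-0.04,-0.05,0,1],[0,0.05,3.3,-0.04,-0.05,0,1],[0,0.05,3.6,-0.04,-0.05,0,1],[0,0.05,3.8,-0.04,-0.05,0,1],[0,0.05,3.9,-0.04,-0.05,0,1],[0,0.05,3.95,-0.04,-0.05,0,1],[0,0.05,3.98,-0.04,-0.05,0,1],[0,0.05,4.01,-0.04,-0.05,0,1],[0,0.05,4.01,-0.04,-0.05,0,1]]}}

```text
time_s: 26.35
tool_pos: [0.5087, -0.2698, 0.037]
eef_rot: [0.623, 0.782, 0.001, 0.0]
wrist_force: [0.1, 0.2, -0.9]
grip_width: 0.504
```

Request:
{"fn": "move_arm", "kwargs": {"rows": [[0,0,0.01,0,0,0,1],[0,0,0.02,0,0,0,1],[0,0,0.03,0,0,0,1],[0,0,0.03,0,0,0,1]]}}

```text
time_s: 26.68
tool_pos: [0.5087, -0.2699, 0.0358]
eef_rot: [0.624, 0.782, 0.001, 0.0]
wrist_force: [0.2, -0.1, -1.1]
grip_width: 0.5
```

Request:
{"fn": "move_arm", "kwargs": {"rows": [[0,0,0.01,0,0,0,1],[0,0,0.02,0,0,0,1],[0,0,0.03,0,0,0,1],[0,0,0.03,0,0,0,1]]}}

```text
time_s: 27.02
tool_pos: [0.5088, -0.27, 0.0356]
eef_rot: [0.624, 0.782, 0.001, 0.001]
wrist_force: [-2.0, 1.5, 9.0]
grip_width: 0.504
```

Request:
{"fn": "move_arm", "kwargs": {"rows": [[0,0,-0.01,0,0,0,0.4],[0,0,-0.01,0,0,0,0.2],[0,0,-0.01,0,0,0,0],[0,0,-0.01,0,0,0,0],[0,0,-0.01,0,0,0,0],[0,0,-0.4,0,0,0,0],[0,0,-1,0,0,0,0],[0,0,-1.8,0,0,0,0],[0,0,-2.7,0,0,0,0],[0,0,-3.4,0,0,0,0],[0,0,-3.8,0,0,0,0],[0,0,-3.8,0,0,0,0]]}}

```text
time_s: 28.02
tool_pos: [0.5097, -0.2709, 0.1915]
eef_rot: [0.624, 0.782, 0.001, 0.004]
wrist_force: [-0.1, 0.7, 0.6]
grip_width: 1.001
```

```bash
python3 -c "
from h import *
plan((.642,-.0575,.165,90))"
```

```text
t 28.0 pos [ 0.5097 -0.2709  0.1915] yaw 102.85 j [-0.63  0.31 -0.    1.25  0.   -0.86] g 1.001 F [-0.1  0.7  0.6]
(0.642, -0.0575, 0.165, 90) -> [4.47, 4.41, 0.67] [0.07, 0.05, 2.57]
```

Request:
{"fn": "move_arm", "kwargs": {"rows": [[0.3,0.3,0,0,0,0.1,0],[0.7,0.7,0,0,0,0.3,0],[1.2,1.2,0,0,0,0.7,0],[1.8,1.8,0,0.07,0.05,1.1,0],[2.4,2.4,0.1,0.07,0.05,1.5,0],[3,3,0.2,0.07,0.05,1.9,0],[3.6,3.6,0.4,0.07,0.05,2.3,0],[4.1,4.1,0.6,0.07,0.05,2.57,0],[4.4,4.35,0.67,0.07,0.05,2.57,0],[4.47,4.41,0.67,0.07,0.05,2.57,0],[4.47,4.41,0.67,0.07,0.05,2.57,0],[4.47,4.41,0.67,0.07,0.05,2.57,0]]}}

```text
time_s: 29.02
tool_pos: [0.6418, -0.0581, 0.1648]
eef_rot: [0.707, 0.707, -0.0, -0.0]
wrist_force: [-0.8, -0.5, 0.4]
grip_width: 0.998
```

Run:
```python
from h import *
plan((.642,-.0575,.028,90))
c=calibration("wrist");im=get_image("wrist");cv2.imwrite("pics/w9.png",im[:,:,::-1]);print(proj(c,[.642,-.0575,.092]))
```

```text
t 29.0 pos [ 0.6418 -0.0581  0.1648] yaw 90.02 j [-0.22  0.44  0.13  1.26 -0.   -0.22] g 0.998 F [-0.8 -0.5  0.4]
(0.642, -0.0575, 0.028, 90) -> [0.02, 0.01, 3.42] [-0.0, 0.0, 0.0]
[280.16397334 218.88708513]
```

View pics/w9.png

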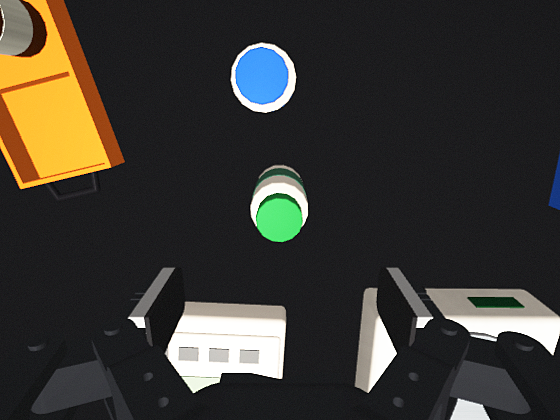

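The green cap is at (279,218), as predicted. Grasp.

Request:
{"fn": "move_arm", "kwargs": {"rows": [[0,0,0.7,0,0,0,0],[0,0,1.4,0,0,0,0],[0,0,2.1,0,0,0,0],[0,0,2.8,0,0,0,0],[0,0,3.2,0,0,0,0],[0,0,3.38,0,0,0,0],[0,0,3.38,0,0,0,0],[0,0,3.38,0,0,0,1],[0,0,3.38,0,0,0,1],[0,0,3.38,0,0,0,1],[0,0,3.38,0,0,0,1],[0,0,3.38,0,0,0,1]]}}

```text
time_s: 30.07
tool_pos: [0.6426, -0.0589, 0.0316]
eef_rot: [0.707, 0.707, 0.001, 0.001]
wrist_force: [-0.6, -1.2, 6.0]
grip_width: 0.501
```

Request:
{"fn": "move_arm", "kwargs": {"rows": [[0,0,0,0,0,0,1],[0,0,0,0,0,0,1],[0,0,0,0,0,0,1],[0,0,0,0,0,0,1],[0,0,-0.3,0,0,0,1],[0,0,-0.8,0,0,0,1],[0,0,-1.6,0,0,0,1],[0,0,-2.5,0,0,0,1],[0,0,-3.3,0,0,0,1],[0,0,-4,0,0,0,1],[0,0,-4.2,0,0,0,1],[0,0,-4.2,0,0,0,1]]}}

```text
time_s: 31.07
tool_pos: [0.6431, -0.0588, 0.202]
eef_rot: [0.707, 0.707, 0.002, 0.003]
wrist_force: [0.6, -1.0, -1.1]
grip_width: 0.501
```

```bash
python3 -c "
from h import *
plan((.587,-.2515,.197,103))"
```

```text
t 31.1 pos [ 0.6431 -0.0588  0.202 ] yaw 89.98 j [-0.22  0.43  0.2   1.34 -0.   -0.22] g 0.501 F [ 0.6 -1.  -1.1]
(0.587, -0.2515, 0.197, 103) -> [-4.82, -1.4, 0.13] [0.08, 0.03, -2.6]
```

Request:
{"fn": "move_arm", "kwargs": {"rows": [[-0.4,-0.1,0,0,0,-0.1,1],[-0.9,-0.2,0,0,0,-0.4,1],[-1.5,-0.4,0,0.08,0,-0.7,1],[-2.1,-0.6,0,0.08,0,-1,1],[-2.8,-0.8,0,0.08,0,-1.4,1],[-3.4,-1,0,0.08,0,-1.8,1],[-4,-1.2,0,0.08,0,-2.2,1],[-4.5,-1.3,0,0.08,0,-2.5,1],[-4.75,-1.4,0,0.08,0,-2.6,1],[-4.82,-1.4,0,0.08,0,-2.6,1],[-4.82,-1.4,0,0.08,0,-2.6,1],[-4.82,-1.4,0,0.08,0,-2.6,1]]}}

```text
time_s: 32.07
tool_pos: [0.5869, -0.251, 0.2008]
eef_rot: [0.623, 0.782, -0.001, 0.0]
wrist_force: [0.3, 0.5, -1.5]
grip_width: 0.497
```

```bash
python3 -c "
from h import *
plan((.587,-.2515,.0365,103))"
```

```text
t 32.1 pos [ 0.5869 -0.251   0.2008] yaw 102.96 j [-0.53  0.42  0.19  1.34 -0.   -0.76] g 0.497 F [ 0.3  0.5 -1.5]
(0.587, -0.2515, 0.0365, 103) -> [-0.01, 0.01, 4.11] [-0.02, 0.02, -0.01]
```

Request:
{"fn": "move_arm", "kwargs": {"rows": [[0,0,0.6,0,0,0,1],[0,0,1.3,0,0,0,1],[0,0,2.0,0,0,0,1],[0,0,2.7,0,0,0,1],[0,0,3.3,0,0,0,1],[0,0,3.7,0,0,0,1],[0,0,3.9,0,0,0,1],[0,0,4,0,0,0,1],[0,0,4.05,0,0,0,1],[0,0,4.09,0,0,0,1],[0,0,4.12,0,0,0,1],[0,0,4.12,0,0,0,1]]}}

```text
time_s: 33.07
tool_pos: [0.5871, -0.2514, 0.0368]
eef_rot: [0.623, 0.782, -0.001, 0.001]
wrist_force: [-0.1, 0.5, -0.7]
grip_width: 0.502
```

Request:
{"fn": "move_arm", "kwargs": {"rows": [[0,0,0.01,0,0,0,1],[0,0,0.02,0,0,0,1],[0,0,0.03,0,0,0,1],[0,0,0.03,0,0,0,1]]}}

```text
time_s: 33.4
tool_pos: [0.5871, -0.2515, 0.0357]
eef_rot: [0.623, 0.782, -0.001, 0.001]
wrist_force: [-0.5, 0.8, -1.3]
grip_width: 0.501
```

Request:
{"fn": "move_arm", "kwargs": {"rows": [[0,0,0.01,0,0,0,1],[0,0,0.02,0,0,0,1],[0,0,0.03,0,0,0,1],[0,0,0.03,0,0,0,1]]}}

```text
time_s: 33.73
tool_pos: [0.5871, -0.2515, 0.0356]
eef_rot: [0.623, 0.782, -0.001, 0.001]
wrist_force: [-2.7, 1.1, 9.6]
grip_width: 0.499
```

Request:
{"fn": "move_arm", "kwargs": {"rows": [[0,0,-0.01,0,0,0,0.4],[0,0,-0.01,0,0,0,0.2],[0,0,-0.01,0,0,0,0],[0,0,-0.01,0,0,0,0],[0,0,-0.01,0,0,0,0],[0,0,-0.4,0,0,0,0],[0,0,-1,0,0,0,0],[0,0,-1.8,0,0,0,0],[0,0,-2.7,0,0,0,0],[0,0,-3.5,0,0,0,0],[0,0,-4.2,0,0,0,0],[0,0,-4.6,0,0,0,0]]}}

```text
time_s: 34.73
tool_pos: [0.5875, -0.2513, 0.2233]
eef_rot: [0.623, 0.782, -0.0, 0.003]
wrist_force: [-0.2, -0.0, 0.4]
grip_width: 0.994
```

Request:
{"fn": "move_arm", "kwargs": {"rows": [[0,-0.5,-0.4,0,0,0,0],[0,-1,-0.8,0,0,0,0],[0,-1.7,-1.2,0,0,0,0],[0,-2.3,-1.5,0,0,0,0],[0,-2.6,-1.6,0,0,0,0],[0,-2.6,-1.6,0,0,0,0],[0,-2.6,-1.6,0,0,0,0]]}}

```text
time_s: 35.32
tool_pos: [0.4859, -0.2745, 0.2869]
eef_rot: [0.623, 0.782, -0.0, 0.004]
wrist_force: [1.0, -0.3, -0.1]
grip_width: 1.001
```

Run:
```python
from h import *
plan()
a=get_image('scene')[90:320,120:430,::-1];b=get_image('wrist')[:,:,::-1]
cv2.imwrite('pics/end.png',cv2.resize(a,None,fx=2.5,fy=2.5,interpolation=cv2.INTER_CUBIC));cv2.imwrite('pics/endw.png',b)
```

```text
t 35.3 pos [ 0.4859 -0.2745  0.2869] yaw 102.89 j [-0.66  0.26  0.16  1.47 -0.   -0.89] g 1.001 F [ 1.  -0.3 -0.1]
```

View pics/end.png

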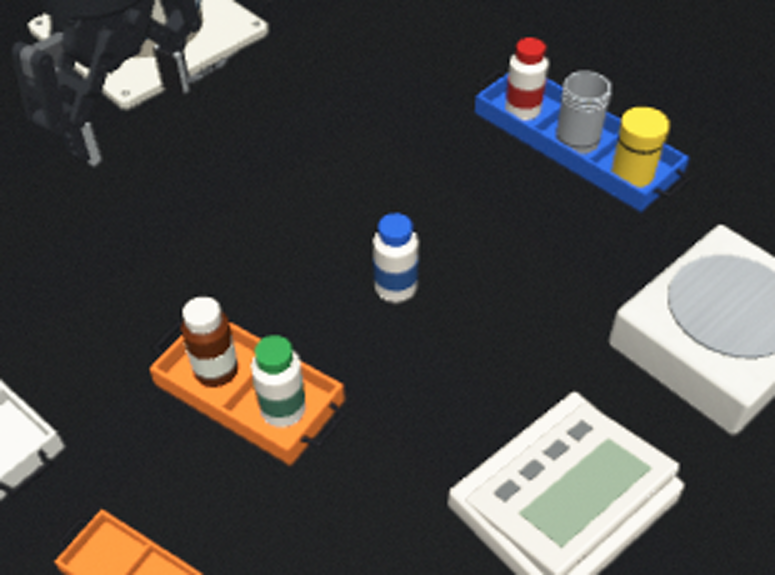

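View pics/endw.png

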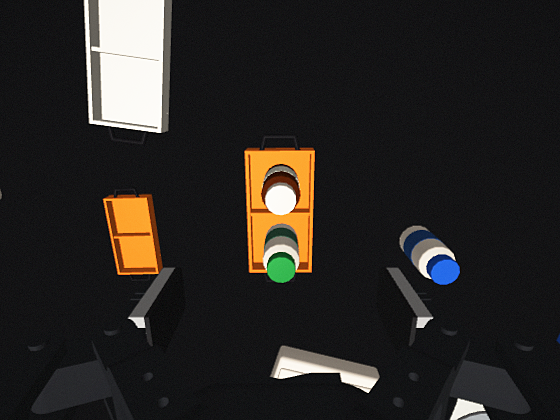

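Amber (281,190) and green (281,255) stand upright in separate compartments of the large orange tray. The blue-capped bottle, stirrer and pH meter have not moved, and the gripper is clear. Handing in.

```bash
python3 -c "
from bench import manip;print(manip.close_job())"
```

```text
the job is handed in; nothing more can be done
None
```

Both kits are made up and the job is handed in, at about 35 s of the 136 s allowed.

- **Blue tray, filled first:** red-capped bottle in the near compartment, steel pot in the middle and yellow canister in the far one.
- **Orange tray (the larger orange one):** amber bottle in the near compartment and green-capped bottle in the far one.

Each item was lowered until the wrist force showed it touching the tray floor, before the gripper opened. Those contacts ranged from about 4 to 18 N, the highest being the red bottle.

The last scene and wrist pictures show all five items upright, one to a compartment. The blue-capped bottle, stirrer and pH meter are where they were, and the open gripper is clear of everything.

The position checks I made agreed within a few pixels, and no check failed. I did not look again just before lowering the pot, the canister or the green-capped bottle; they went in on the measured tray position, and the later pictures showed them in place.

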